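# Set out the chasing punches by the steel block

## Robot

A 7-joint arm with a two-finger parallel gripper is mounted at the origin on the work surface. World frame = base frame: x ahead of the robot, y to its left, z up, the work surface at z = 0. Lengths are in m, angles in rad, forces in N, time in s.
With the tool pointing down it reaches from about 0.4 to 0.85 m from the base axis. Payload 10.4 kg.
Tool frame: the origin (TCP) lies on the centre line of the jaws, within the pads' length; the fingertips stand 11 mm ahead of it and the grasp point (between the pads) lies 8 mm behind it (tip_reach is the distance from the TCP to the fingertips, in m); z points along the fingers, y is the line along which they close (so a half turn about z gives the same grasp; the last joint's range is limited). The gripper opens to 85 mm and grips with 20 to 120 N. Pads are 22 mm wide; open, the fingers measure 114 mm over their backs; the gripper's body (76 mm by 85 mm) begins 54 mm behind the grasp point. The pads swing forward as they close: fully open they stand 13 mm farther back than shut.
Start: joints at [-1.297, 0.332, -0.065, 1.46, 0.022, 1.35, -0.088], TCP at [0.183, 0.598, 0.242] pointing down, gripper open.
Joint ranges: [-2.6, 2.6], [-0.5, 2.12], [-1.47, 1.34], [0.16, 2.42], [-1.27, 4.41], [0.06, 2.06], [-2.6, 2.6]. Speed limits (rad/s): [2.22, 2.22, 2.79, 2.79, 3.14, 3.14, 3.14].

## Interface

Orientations are given as a unit quaternion [x, y, z, w].
In Python, from workcell import get_obs, camera, hand_in, tip_reach gives the robot as it stands. The module is installed in compiled form; this text tells all that it offers.
- The arm moves only by the tool move_arm, never from a script. Its argument "plan" is a list of rows, each an object with "delta_pos": the shift along the tool's x, y, z in a scale on which 1.0 is 0.8 m, a list of three; "turn": the turn, a rotation vector about the tool's x, y, z in a scale on which 1.0 is 180 degrees, a list of three; "fingers": the closure, from 0 (fully open) to 1 (shut). A call has 1 to 12 rows; each row is the pose to reach, as a shift and turn from the pose commanded when the call began, along the tool's axes at that moment; what a row does not reach only later rows make up. A row lasts 1/8 s, in which the tool goes at most 62.5 mm and 10.7 degrees, less where a joint would pass 70% of its speed; a pose out of reach is approached as far as the arm can. Shift and turn numbers lie between -1 and 1, and a call with a number outside is refused. A call with a gripper value outside its range is refused whole. The fingers move at their own pace and stop on an object; "force" is the grip in N (left out, the last holds). Time passes only in rows, so rows that repeat a pose let the fingers close. It gives the time, the measured TCP pose, the force, the opening and the grip force at its end, in the units of the state.
- get_obs(): the state, without advancing time (a new reading comes with each control period).
- camera(name): name is "scene" or "top"; returns a dict with "color" (480x640x3 uint8, red, green, blue), "range_z" (480x640 float32, m along the optical axis (not along the pixel's ray), 0 where there is no reading), "fx", "fy", "cx", "cy" (pixels), "k1" (the pictures are not rectified: a ray, as slopes to the right and down, at radius r is drawn at 1 + k1 r^2 times it, then the intrinsics apply), "R" (3x3) and "t" (3): a world point X has camera coordinates R X + t. Camera axes: x right, y down, z forward; pixel columns grow to the right and rows downward; lengths in m; the calibration is good to about 2 mm. A picture is of the moment at which its call begins.
- hand_in(): hands the job in; it is judged then, once.
The state is a dict: "clock": time; "joint_pos": joint angles; "joint_velocities": joint speeds; "tau": joint torques, N m; "position": TCP position; "ee_rot": TCP orientation; "ft_force": force on the tool from outside, world axes, zero at the start; "torque": the same for the moment, N m; "grip_width": opening from 0.0 (shut) to 1.0 (fully open); "grasp_force": force on a finger pad.
Only numpy, scipy, OpenCV 4.12 (cv2) and the standard library are available. Lean on these libraries where they do the work, as an engineer would, in place of code of your own. Each camera call takes 0.05 s, during which the arm holds its last target. There are 200 camera calls.

## Task

The four chasing punches lie in their cradles on the tray in the order in which they will be used. Move them one by one to the empty notched rack on the other side of the hammer, in the same order from left to right, one to a notch: leftmost punch to leftmost notch, and so on. Lay each down level, centred across both rails, and do not drop any.

Things in the scene. Friction and masses are not known exactly. Their poses are not given: they have to be found in the camera images.
- liner: liner punch: round dark steel bar 9 mm thick, 112 mm long, a narrow flat chisel tip at its +x end, about 53 g (+-30 %). Starts level in its cradle, tip away from the robot. Origin: on the bar's axis at mid-length (plain bar, the place to grip); x along the bar, y and z turn as it rolls. Seated in a notch, its axis is 34 mm above the rack's origin.
- modeller: modeller punch: round dark steel bar 11 mm thick, 122 mm long, a small ball tip at its +x end, about 86 g (+-30 %). Starts level in its cradle, tip away from the robot. Origin: on the bar's axis at mid-length (plain bar, the place to grip); x along the bar, y and z turn as it rolls. Seated in a notch, its axis is 36 mm above the rack's origin.
- matting: matting punch: round dark steel bar 13 mm thick, 132 mm long, a round disc tip on a thin neck at its +x end, about 131 g (+-30 %). Starts level in its cradle, tip away from the robot. Origin: on the bar's axis at mid-length (plain bar, the place to grip); x along the bar, y and z turn as it rolls. Seated in a notch, its axis is 37 mm above the rack's origin.
- planisher: planisher punch: round dark steel bar 16 mm thick, 142 mm long, a square flat-faced tip at its +x end, about 213 g (+-30 %). Starts level in its cradle, tip away from the robot. Origin: on the bar's axis at mid-length (plain bar, the place to grip); x along the bar, y and z turn as it rolls. Seated in a notch, its axis is 39 mm above the rack's origin.
- liner_cradle: fixed pale wooden cradle in which the liner punch starts: base strip 6 mm thick, 16 mm wide along x; two cross saddles 10 mm thick, 34 mm wide, centred 34 mm either side of its middle, with notches 12 mm wide open at the top, floor 26 mm up, cheeks to 30.5 mm. Between the saddles the bar is free. Origin: centre of the underside; x along the punch.
- modeller_cradle: fixed pale wooden cradle in which the modeller punch starts: base strip 6 mm thick, 16 mm wide along x; two cross saddles 10 mm thick, 34 mm wide, centred 39 mm either side of its middle, with notches 14 mm wide open at the top, floor 26 mm up, cheeks to 31.5 mm. Between the saddles the bar is free. Origin: centre of the underside; x along the punch.
- matting_cradle: fixed pale wooden cradle in which the matting punch starts: base strip 6 mm thick, 16 mm wide along x; two cross saddles 10 mm thick, 34 mm wide, centred 44 mm either side of its middle, with notches 16 mm wide open at the top, floor 26 mm up, cheeks to 32.5 mm. Between the saddles the bar is free. Origin: centre of the underside; x along the punch.
- planisher_cradle: fixed pale wooden cradle in which the planisher punch starts: base strip 6 mm thick, 16 mm wide along x; two cross saddles 10 mm thick, 34 mm wide, centred 49 mm either side of its middle, with notches 19 mm wide open at the top, floor 26 mm up, cheeks to 34 mm. Between the saddles the bar is free. Origin: centre of the underside; x along the punch.
- tray: fixed low wooden tray, 162 mm (x) by 222 mm (y), floor 6 mm thick, rim 14 mm high; the four cradles stand on its floor in a row along y, 50 mm apart (y = +75, +25, -25, -75 mm). Origin: centre of the underside; x away from the robot, y to the left, turned up to 12 degrees.
- rack: fixed empty wooden rack: board 98 (x) by 262 mm (y), 8 mm thick, two pale rails along y, 10 mm thick, at x = -31 and +31 mm (51 mm free between them). Each has four 90-degree V notches at y = +75, +25, -25, -75 mm, valleys 28 mm, crests 51 mm up: a bar laid across centres itself. Origin: centre of the underside; x away from the robot, y to the left, turned up to 12 degrees.
Things that resemble listed ones, but are neither listed nor needed, are in the scene too. What is shaped like the matting but purple or white is not meant.

How it is judged:
By the outcome, as a careful person would: the job done as asked, in the order asked, and still so for the second after the job is handed in, with the robot touching nothing.
It also fails if it takes over 99 s, if anything falls off the work surface, if the arm or the gripper's body presses on something with over 40 N, if the wrist force passes 120 N, or if a joint passes its speed limit or range.

## Working session

There is one attempt and no reset: what is moved stays moved. The work goes in short steps, Python scripts to look and compute and a tool call to move; the robot and the scene stay as the last step left them, time stands still between calls to the robot, and variables do not carry over. Pictures are saved under pics/ and viewed, at most 14 in all, crops included, and the job is handed in when it is done.

Besides the shell and the picture viewer there is one more tool, called after "Call:" as name(argument=value, ...), one argument or row to a line, values as JSON. move_arm: Moves the arm, as the interface text tells. Its arguments: {"type":"object","properties":{"plan":{"type":"array","items":{"type":"object","properties":{"delta_pos":{"type":"array","items":{"type":"number"}},"turn":{"type":"array","items":{"type":"number"}},"fingers":{"type":"number"}}}},"force":{"type":"number"}},"required":["plan"]}

```bash
mkdir -p pics; python3 - <<'E'
from workcell import *
import cv2,numpy as np,pickle
print(get_obs(),tip_reach)
for n in("top","scene"):
    c=camera(n);pickle.dump(c,open(n+'.pkl','wb'));cv2.imwrite(f'pics/{n}0.png',c['color'][:,:,::-1])
    print(n,{k:np.round(c[k],4).tolist() for k in('fx','fy','cx','cy','k1','R','t')})
E
```

```text
{'clock': 0.0, 'joint_pos': array([-1.29660677,  0.33287519, -0.06469831,  1.46094944,  0.0216201 ,
        1.349875  , -0.08851516]), 'joint_velocities': array([ 8.09169368e-05,  4.81683972e-04, -1.56310660e-03,  1.94629076e-04,
        1.48758753e-03,  2.05592333e-04,  1.37261119e-03]), 'tau': array([-5.83805013e-04, -6.25453806e+01,  4.88274184e-02, -3.91602337e+01,
        1.61430269e-02,  1.00747019e-02, -3.12023133e-05]), 'position': array([0.18268966, 0.59733222, 0.24150996]), 'ee_rot': array([ 1.47846346e-01,  9.89010091e-01, -7.02663891e-04, -6.21039597e-05]), 'ft_force': array([-0.5489126 , -0.17310774, -0.14120728]), 'torque': array([ 0.02317708,  0.02919499, -0.0083591 ]), 'grasp_force': 0.0, 'grip_width': 1.0008872905629023} 0.011
top {'fx': 500.0384, 'fy': 500.0384, 'cx': 326.4503, 'cy': 239.0272, 'k1': -0.0032, 'R': [[0.0177, -0.9996, -0.02], [-0.9951, -0.0157, -0.0977], [0.0973, 0.0216, -0.995]], 't': [0.0038, 0.3902, 0.9664]}
scene {'fx': 496.2472, 'fy': 496.2472, 'cx': 317.592, 'cy': 234.2197, 'k1': -0.0713, 'R': [[0.507, 0.8619, 0.0102], [0.6718, -0.3876, -0.6312], [-0.5401, 0.3269, -0.7755]], 't': [-0.2018, -0.2465, 1.3158]}
```

View pics/top0.png

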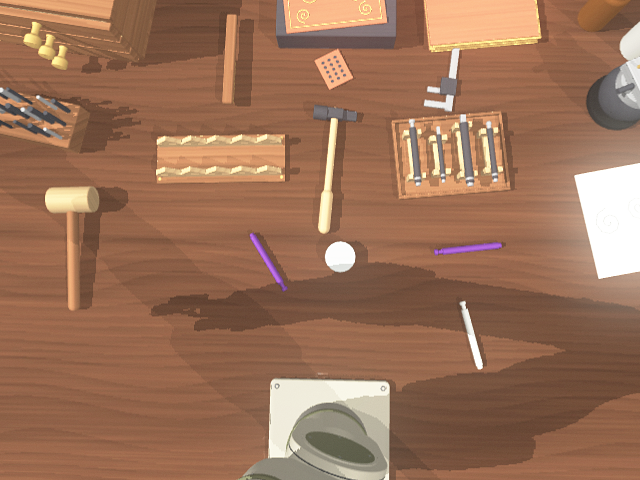

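View pics/scene0.png

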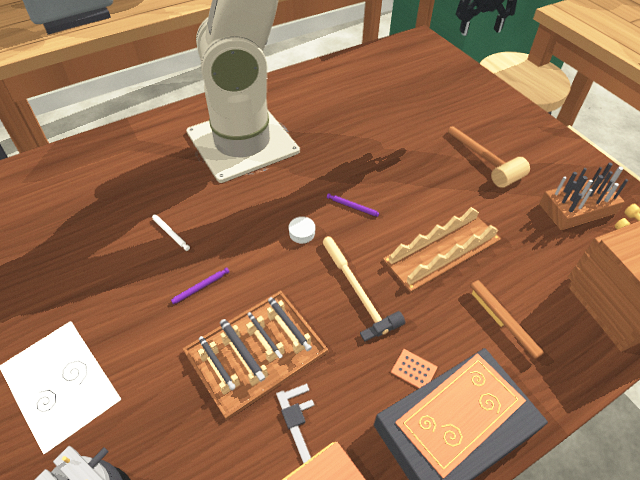

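The top view shows the rack at about (157–286, 135–183) and the hammer at (330, 170). The tray is at (392–510, 112–198), holding four bars at u≈415, 440, 465 and 490. The bars on the table, purple and white, are decoys. The scene view confirms the layout. Next I'll measure precisely.

```bash
cat > h.py <<'E'
import numpy as np,cv2,pickle
def K(c): return np.array([[c['fx'],0,c['cx']],[0,c['fy'],c['cy']],[0,0,1]])
def rays(c,uv):
    n=cv2.undistortPoints(np.float64(uv).reshape(-1,1,2),K(c),np.array([c['k1'],0,0,0.]))[:,0]
    return np.c_[n,np.ones(len(n))]@c['R']
def at_z(c,uv,z):
    d=rays(c,uv);o=-c['R'].T@c['t'];return o+d*((z-o[2])/d[:,2])[:,None]
def cloud(c):
    v,u=np.mgrid[:480,:640];uv=np.c_[u.ravel(),v.ravel()]
    Z=c['range_z'].ravel();P=rays(c,uv)*Z[:,None]-c['R'].T@c['t'];P[Z==0]=np.nan
    return P.reshape(480,640,3)
E
python3 - <<'E'
from h import *
c=pickle.load(open('top.pkl','rb'));s=pickle.load(open('scene.pkl','rb'))
im=c['color'][:,:,::-1]
a=cv2.resize(im[100:210,385:520],None,fx=5.5,fy=5.5,interpolation=cv2.INTER_CUBIC)
b=cv2.resize(im[125:195,148:293],None,fx=5.5,fy=5.5,interpolation=cv2.INTER_CUBIC)
cv2.imwrite('pics/tray.png',a[:600,:800]);cv2.imwrite('pics/rack.png',b[:600,:800])
for n,q in(('top',c),('scene',s)):
    P=cloud(q)
    print(n,'table z',np.nanmedian(P[...,2][(abs(P[...,2])<.01)]))
    if n=='top': reg=np.zeros((480,640),bool);reg[105:205,388:515]=1
    else: reg=np.zeros((480,640),bool);reg[285:420,175:335]=1
    g=q['color'].max(2)
    m=reg&(g<100)&(P[...,2]>.034)&(P[...,2]<.06)
    m=cv2.morphologyEx(m.astype(np.uint8),cv2.MORPH_OPEN,np.ones((2,2)))
    k,L,st,ce=cv2.connectedComponentsWithStats(m)
    for i in range(1,k):
        if st[i,4]<40: continue
        p=P[L==i];mu=p.mean(0);w=np.linalg.svd(p[:,:2]-mu[:2],full_matrices=False)[2][0]
        w*=np.sign(w[0]);t=(p[:,:2]-mu[:2])@w
        print(st[i],np.round(mu,4),'yaw',np.degrees(np.arctan2(w[1],w[0])).round(1),'len',np.ptp(t).round(3),'zmax',np.percentile(p[:,2],90).round(4))
E
```

```text
top table z -0.0007022764211994659
scene table z -0.0005995740390707383
[225 329  32  45 124] [ 0.5716 -0.2632  0.0444] yaw 5.9 len 0.107 zmax 0.0469
[291 329  13  16  41] [ 0.5942 -0.1598  0.0419] yaw 6.4 len 0.037 zmax 0.0443
```

View pics/tray.png

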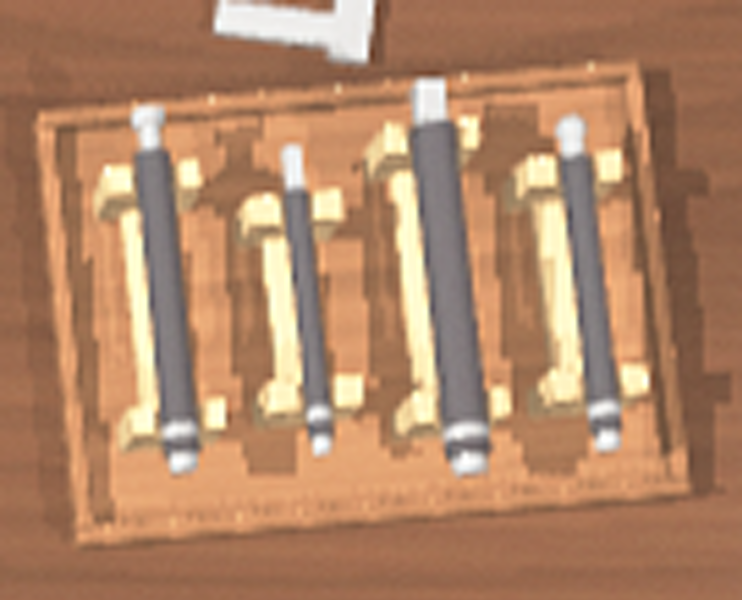

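View pics/rack.png

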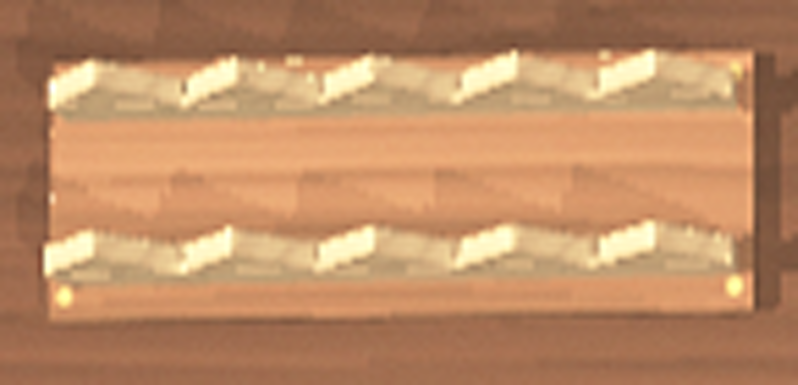

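The tray crop shows bars matting (148,105)-(183,472), liner (291,147)-(321,453), planisher (429,80)-(468,472) and modeller (571,117)-(607,450). Left to right, the order is therefore matting, liner, planisher, modeller. The rack crop shows board corners at (50,320), (755,310) and (755,50), with five crests per rail. I'll fit both, using depth as well.

```bash
python3 - <<'E'
from h import *
from scipy.optimize import minimize
c=pickle.load(open('top.pkl','rb'));s=pickle.load(open('scene.pkl','rb'))
cr=lambda p,o:(np.array(p,float)+.5)/5.5-.5+np.array(o)
B=dict(matting=([(148,105),(183,472)],.0385,.132),liner=([(291,147),(321,453)],.0365,.112),planisher=([(429,80),(468,472)],.040,.142),modeller=([(571,117),(607,450)],.0375,.122))
for k,(p,z,l) in B.items():
    w=at_z(c,cr(p,(385,100)),z);d=w[0]-w[1];print(k,np.round(w.mean(0),4),'len',np.linalg.norm(d).round(4),l,'yaw',np.degrees(np.arctan2(d[1],d[0])).round(1))
t=at_z(c,cr([(38,115),(638,65),(690,492),(78,542)],(385,100)),.014);print('tray',t.mean(0).round(4),np.linalg.norm(t-np.roll(t,1,0),axis=1).round(3))
r=at_z(c,cr([(50,320),(755,310),(755,50)],(148,125)),.008);d=r[0]-r[1];print('rack',((r[0]+r[2])/2).round(4),'w',np.linalg.norm(d).round(4),np.linalg.norm(r[1]-r[2]).round(4),'yaw',np.degrees(np.arctan2(-d[0],d[1])).round(2))
for n,q in(('top',c),('scene',s)):
    P=cloud(q).reshape(-1,3);C=q['color'].reshape(-1,3).astype(int)
    near=(abs(P[:,0]-.57)<.09)&(abs(P[:,1]+.235)<.13)&(P[:,2]>.036)&(P[:,2]<.06)&(np.ptp(C,axis=1)<30)
    X=P[near]; print(n,'bar pts',len(X))
    for k,(p,z,l) in B.items():
        w=at_z(c,cr(p,(385,100)),z);m=w.mean(0)[:2];d=(w[0]-w[1])[:2];d/=np.linalg.norm(d);nn=np.array([-d[1],d[0]])
        e=(X[:,:2]-m)@nn;a=(X[:,:2]-m)@d;Y=(abs(e)<.014)
        if Y.sum()>10:print('  ',k,Y.sum(),'lat med %.4f'%np.median(e[Y]),'along range',np.percentile(a[Y],[1,99]).round(4),'ztop',np.percentile(X[Y,2],90).round(4))
    m0=((r[0]+r[2])/2)
    S=P[(abs(P[:,0]-m0[0])<.06)&(abs(P[:,1]-m0[1])<.14)&(P[:,2]>.022)&(P[:,2]<.056)]
    def f(v):
        x,y,th,dz=v;C_,s_=np.cos(th),np.sin(th);dx=S[:,0]-x;dy=S[:,1]-y
        lx=C_*dx+s_*dy;ly=-s_*dx+C_*dy
        ex=np.maximum(abs(abs(lx)-31e-3)-5e-3,0)
        h=.028+np.maximum(np.minimum(abs((ly+100e-3-25e-3)%50e-3-25e-3),25e-3)-0,0);h=np.minimum(h,.051)
        ez=np.maximum(S[:,2]-dz-h,0)+0.3*np.minimum(S[:,2]-dz-h,0)*(ex==0)*-1
        return np.mean(np.minimum(ex,.006))+np.mean(np.minimum(abs(ez),.006))
    best=min((minimize(f,[m0[0]+a,m0[1]+b,th,0],method='Nelder-Mead',options=dict(xatol=1e-5,fatol=1e-8,initial_simplex=None)) for a in(-.005,.005) for b in(-.015,-.007,0,.007,.015) for th in(-.03,.03)),key=lambda o:o.fun)
    print(n,'rack fit',len(S),best.x.round(4),best.fun)
E
```

```text
matting [ 0.5626 -0.1599  0.0385] len 0.1341 0.132 yaw 5.3
liner [ 0.5594 -0.2102  0.0365] len 0.1118 0.112 yaw 5.2
planisher [ 0.568  -0.2599  0.04  ] len 0.1428 0.142 yaw 5.0
modeller [ 0.5665 -0.3102  0.0375] len 0.1215 0.122 yaw 5.2
tray [ 0.5649 -0.2346  0.014 ] [0.16  0.221 0.16  0.222]
rack [0.5531 0.2282 0.008 ] w 0.2608 0.098 yaw 1.58
top bar pts 1454
   matting 391 lat med 0.0010 along range [-0.0657  0.0622] ztop 0.0453
   liner 214 lat med 0.0006 along range [-0.0546  0.0533] ztop 0.0418
   planisher 536 lat med 0.0021 along range [-0.0701  0.0671] ztop 0.0485
   modeller 311 lat med 0.0018 along range [-0.0589  0.0576] ztop 0.0441
top rack fit 1748 [5.524e-01 2.543e-01 2.960e-02 2.000e-04] 0.0007944558197717235
scene bar pts 1478
   matting 374 lat med -0.0001 along range [-0.0649  0.0622] ztop 0.0452
   liner 216 lat med 0.0002 along range [-0.0549  0.0524] ztop 0.042
   planisher 550 lat med 0.0005 along range [-0.0708  0.0674] ztop 0.048
   modeller 338 lat med 0.0010 along range [-0.06    0.0579] ztop 0.0435
scene rack fit 1475 [0.5497 0.2551 0.0304 0.    ] 0.0011561816683944579
```

The manual's scale: shifts go in shares of 0.8 m and turns go in shares of 180 degrees. Converting my numbers, -0.39 m / 0.8 = -0.4875, -0.191 m / 0.8 = -0.2388, -0.387 rad / 3.1416 = -0.1232.

Call:
move_arm(
  plan=[
    {"delta_pos": [-0.4875,-0.2388,0],"turn": [0,0,-0.1232],"fingers": 0.6},
    {"delta_pos": [-0.4875,-0.2388,0],"turn": [0,0,-0.1232],"fingers": 0.6},
    {"delta_pos": [-0.4875,-0.2388,0],"turn": [0,0,-0.1232],"fingers": 0.6},
    {"delta_pos": [-0.4875,-0.2388,0],"turn": [0,0,-0.1232],"fingers": 0.6},
    {"delta_pos": [-0.4875,-0.2388,0],"turn": [0,0,-0.1232],"fingers": 0.6},
    {"delta_pos": [-0.4875,-0.2388,0],"turn": [0,0,-0.1232],"fingers": 0.6},
    {"delta_pos": [-0.4875,-0.2388,0],"turn": [0,0,-0.1232],"fingers": 0.6},
    {"delta_pos": [-0.4875,-0.2388,0],"turn": [0,0,-0.1232],"fingers": 0.6},
  ],
  force=40,
)

```text
clock: 1.1
position: [0.5034, 0.2956, 0.2419]
ee_rot: [-0.041, 0.999, -0.001, 0.0]
ft_force: [-0.5, 1.0, 0.1]
grip_width: 0.399
grasp_force: 0.0
```

```bash
cat > d.py <<'E'
# usage: d.py x y z yaw(deg of tool x) [x y z yaw]...
import sys,numpy as np
from scipy.spatial.transform import Rotation as R
from workcell import get_obs
o=get_obs();q=R.from_quat(o['ee_rot']);p=np.array(o['position'])
print('t',round(o['clock'],2),'pos',p.round(4),'yaw',np.degrees(np.arctan2(*q.as_matrix()[[1,0],0])).round(2),'tilt',np.degrees(np.arccos(-q.as_matrix()[2,2])).round(2),'F',np.round(o['ft_force'],1),'w',round(o['grip_width'],3),'g',o['grasp_force'],'q',o['joint_pos'].round(2))
a=np.array(sys.argv[1:],float).reshape(-1,4)
for x,y,z,w in a:
    g=R.from_euler('z',w,degrees=True)*R.from_quat([1,0,0,0])
    print('delta',q.inv().apply(np.array([x,y,z])-p).round(4),'turn',(q.inv()*g).as_rotvec().round(4))
E
python3 d.py 0.562 -0.1595 0.15 185.2 0.562 -0.1595 0.033 185.2
```

```text
t 1.1 pos [0.5034 0.2956 0.2419] yaw -175.34 tilt 0.14 F [-0.5  1.   0.1] w 0.399 g 0.0 q [-0.74  0.24  0.15  1.58 -0.03  1.32  1.07]
delta [-0.0214 -0.4581  0.093 ] turn [-0.0024  0.0007 -0.0094]
delta [-0.0213 -0.4579  0.21  ] turn [-0.0024  0.0007 -0.0094]
```

Converted, -0.458 m / 0.8 = -0.5725, 0.08 m / 0.8 = 0.1, -0.009 rad / 3.1416 = -0.0029.

Call:
move_arm(
  plan=[
    {"delta_pos": [-0.0263,-0.5725,0.1],"turn": [0,0,-0.0029],"fingers": 0.6},
    {"delta_pos": [-0.0263,-0.5725,0.1],"turn": [0,0,-0.0029],"fingers": 0.6},
    {"delta_pos": [-0.0263,-0.5725,0.1],"turn": [0,0,-0.0029],"fingers": 0.6},
    {"delta_pos": [-0.0263,-0.5725,0.1],"turn": [0,0,-0.0029],"fingers": 0.6},
    {"delta_pos": [-0.0263,-0.5725,0.1],"turn": [0,0,-0.0029],"fingers": 0.6},
    {"delta_pos": [-0.0263,-0.5725,0.1],"turn": [0,0,-0.0029],"fingers": 0.6},
    {"delta_pos": [-0.0263,-0.5725,0.1],"turn": [0,0,-0.0029],"fingers": 0.6},
    {"delta_pos": [-0.0263,-0.5725,0.1],"turn": [0,0,-0.0029],"fingers": 0.6},
    {"delta_pos": [-0.0263,-0.5725,0.1],"turn": [0,0,-0.0029],"fingers": 0.6},
    {"delta_pos": [-0.0263,-0.5725,0.1],"turn": [0,0,-0.0029],"fingers": 0.6},
    {"delta_pos": [-0.0263,-0.5725,0.1],"turn": [0,0,-0.0029],"fingers": 0.6},
    {"delta_pos": [-0.0263,-0.5725,0.1],"turn": [0,0,-0.0029],"fingers": 0.6},
  ],
)

```text
clock: 2.6
position: [0.5622, -0.1521, 0.1625]
ee_rot: [-0.05, 0.999, 0.0, 0.0]
ft_force: [0.8, -0.1, 0.0]
grip_width: 0.406
grasp_force: 0.0
```

```bash
python3 d.py 0.562 -0.1595 0.033 185.2; python3 - <<'E'
from workcell import *
from h import *
c=camera('top');print(get_obs()['position'].round(4))
cv2.imwrite('pics/a.png',cv2.resize(c['color'][60:240,360:600,::-1],None,fx=3.3,fy=3.3,interpolation=cv2.INTER_CUBIC))
E
```

```text
t 2.6 pos [ 0.5622 -0.1521  0.1625] yaw -174.22 tilt 0.03 F [ 0.8 -0.1  0. ] w 0.406 g 0.0 q [-0.18  0.31  0.44  1.7  -0.14  1.16  1.97]
delta [ 0.001  -0.0074  0.1295] turn [0.0004 0.0004 0.01  ]
[ 0.5622 -0.1524  0.1625]
```

View pics/a.png

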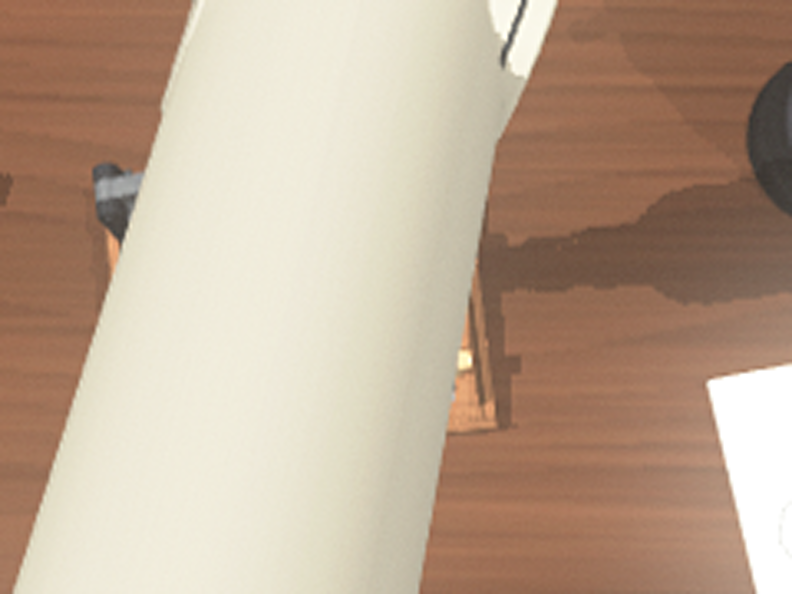

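The top view is blocked by the arm; only the left finger shows, at about (115,190). The tool is over the matting punch, so I'll correct y, descend and close.

Converted, 0.13 m / 0.8 = 0.1625, 0.06 m / 0.8 = 0.075, 0.01 rad / 3.1416 = 0.0032.

Call:
move_arm(
  plan=[
    {"delta_pos": [0.0013,-0.0088,0.0375],"turn": [0,0,0.0032],"fingers": 0.6},
    {"delta_pos": [0.0013,-0.0088,0.075],"turn": [0,0,0.0032],"fingers": 0.6},
    {"delta_pos": [0.0013,-0.0088,0.1125],"turn": [0,0,0.0032],"fingers": 0.6},
    {"delta_pos": [0.0013,-0.0088,0.1375],"turn": [0,0,0.0032],"fingers": 0.6},
    {"delta_pos": [0.0013,-0.0088,0.1563],"turn": [0,0,0.0032],"fingers": 0.6},
    {"delta_pos": [0.0013,-0.0088,0.1625],"turn": [0,0,0.0032],"fingers": 0.6},
    {"delta_pos": [0.0013,-0.0088,0.1625],"turn": [0,0,0.0032],"fingers": 0.6},
    {"delta_pos": [0.0013,-0.0088,0.1625],"turn": [0,0,0.0032],"fingers": 0.6},
  ],
)

```text
clock: 3.65
position: [0.5623, -0.1605, 0.0331]
ee_rot: [-0.045, 0.999, -0.0, 0.001]
ft_force: [0.7, -0.1, -0.2]
grip_width: 0.4
grasp_force: 0.0
```

```bash
python3 d.py 0.562 -0.1595 0.031 185.2; python3 - <<'E'
from workcell import *
from h import *
c=camera('scene')
cv2.imwrite('pics/b.png',cv2.resize(c['color'][240:430,150:390,::-1],None,fx=3.1,fy=3.1,interpolation=cv2.INTER_CUBIC))
E
```

```text
t 3.65 pos [ 0.5623 -0.1605  0.0331] yaw -174.89 tilt 0.08 F [ 0.7 -0.1 -0.2] w 0.4 g 0.0 q [-0.13  0.47  0.41  1.8  -0.23  0.92  2.03]
delta [0.0002 0.001  0.0021] turn [-0.0002  0.0013 -0.0016]
```

View pics/b.png

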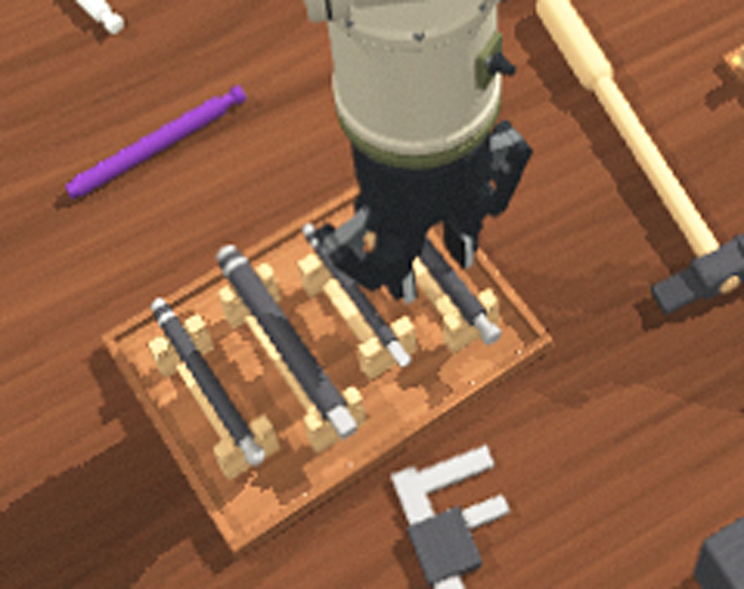

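The pads at (410,280) and (465,250) straddle the matting bar, clear of the liner. Now I'll close and lift.

Converted, -0.1 m / 0.8 = -0.125, -0.08 m / 0.8 = -0.1.

Call:
move_arm(
  plan=[
    {"delta_pos": [0,0.0013,0.0013],"fingers": 0.8},
    {"delta_pos": [0,0.0013,0.0013],"fingers": 1},
    {"delta_pos": [0,0.0013,0.0013],"fingers": 1},
    {"delta_pos": [0,0.0013,0.0013],"fingers": 1},
    {"delta_pos": [0,0.0013,0.0013],"fingers": 1},
    {"delta_pos": [0,0.0013,-0.0063],"fingers": 1},
    {"delta_pos": [0,0.0013,-0.025],"fingers": 1},
    {"delta_pos": [0,0.0013,-0.0563],"fingers": 1},
    {"delta_pos": [0,0.0013,-0.1],"fingers": 1},
    {"delta_pos": [0,0.0013,-0.125],"fingers": 1},
    {"delta_pos": [0,0.0013,-0.125],"fingers": 1},
  ],
  force=60,
)

```text
validation failed for argument at $.pl...
```

```bash
python3 d.py 0.549 0.304 0.135 181.7; python3 - <<'E'
from workcell import *
from h import *
c=camera('scene')
cv2.imwrite('pics/c.png',cv2.resize(c['color'][180:430,150:450,::-1],None,fx=2.4,fy=2.4,interpolation=cv2.INTER_CUBIC))
E
```

```text
t 3.7 pos [ 0.5623 -0.1604  0.0331] yaw -174.89 tilt 0.08 F [-0.2 -1.2 -0.1] w 0.405 g 0.0 q [-0.13  0.47  0.41  1.8  -0.23  0.92  2.04]
delta [-0.0283  0.4637 -0.102 ] turn [-0.0001  0.0013  0.0596]
```

View pics/c.png

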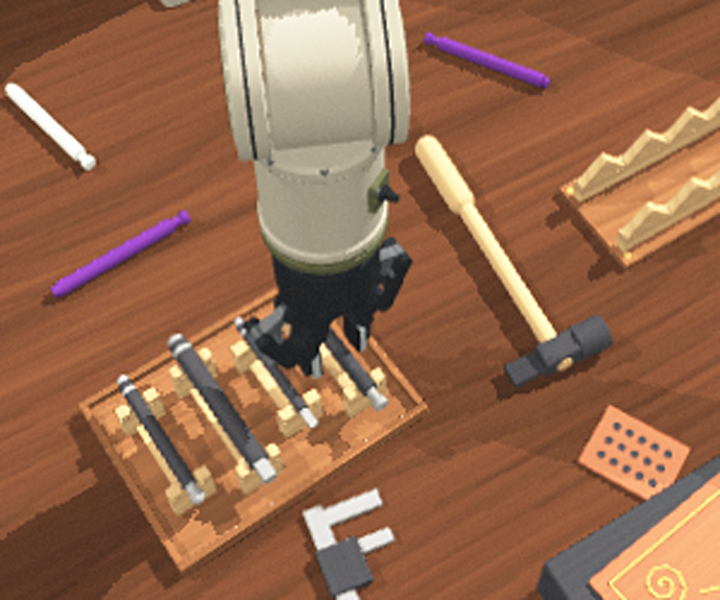

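The arm hasn't moved: the call was refused because the rows lacked "turn". Resending with it.

Converted, -0.1 m / 0.8 = -0.125, -0.08 m / 0.8 = -0.1.

Call:
move_arm(
  plan=[
    {"delta_pos": [0,0.0013,0.0013],"turn": [0,0,0],"fingers": 0.8},
    {"delta_pos": [0,0.0013,0.0013],"turn": [0,0,0],"fingers": 1},
    {"delta_pos": [0,0.0013,0.0013],"turn": [0,0,0],"fingers": 1},
    {"delta_pos": [0,0.0013,0.0013],"turn": [0,0,0],"fingers": 1},
    {"delta_pos": [0,0.0013,0.0013],"turn": [0,0,0],"fingers": 1},
    {"delta_pos": [0,0.0013,-0.0063],"turn": [0,0,0],"fingers": 1},
    {"delta_pos": [0,0.0013,-0.025],"turn": [0,0,0],"fingers": 1},
    {"delta_pos": [0,0.0013,-0.0563],"turn": [0,0,0],"fingers": 1},
    {"delta_pos": [0,0.0013,-0.1],"turn": [0,0,0],"fingers": 1},
    {"delta_pos": [0,0.0013,-0.125],"turn": [0,0,0],"fingers": 1},
    {"delta_pos": [0,0.0013,-0.125],"turn": [0,0,0],"fingers": 1},
  ],
  force=60,
)

```text
clock: 5.12
position: [0.5626, -0.1597, 0.1344]
ee_rot: [-0.045, 0.999, -0.0, 0.002]
ft_force: [-0.0, 0.4, -1.6]
grip_width: 0.124
grasp_force: 58.4
```

```bash
python3 d.py 0.549 0.304 0.135 181.7; python3 - <<'E'
from workcell import *
from h import *
c=camera('scene')
cv2.imwrite('pics/e.png',cv2.resize(c['color'][180:430,150:450,::-1],None,fx=2.4,fy=2.4,interpolation=cv2.INTER_CUBIC))
E
```

```text
t 5.12 pos [ 0.5626 -0.1597  0.1344] yaw -174.9 tilt 0.2 F [-0.   0.4 -1.6] w 0.124 g 58.44497501850128 q [-0.17  0.34  0.45  1.73 -0.16  1.11  1.99]
delta [-0.0277  0.4631 -0.0008] turn [-0.0005  0.0034  0.0594]
```

View pics/e.png

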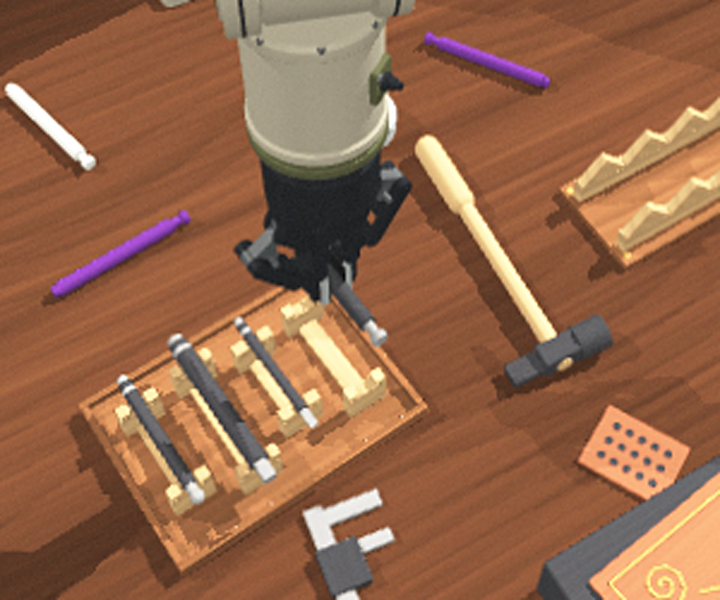

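The matting punch is gripped (58 N, opening ~10.5 mm) and its cradle is empty at (330,340). Carrying it to the leftmost notch.

Converted, 0.463 m / 0.8 = 0.5788, -0.028 m / 0.8 = -0.035, 0.059 rad / 3.1416 = 0.0188.

Call:
move_arm(
  plan=[
    {"delta_pos": [-0.035,0.5788,0],"turn": [0,0.001,0.0188],"fingers": 1},
    {"delta_pos": [-0.035,0.5788,0],"turn": [0,0.001,0.0188],"fingers": 1},
    {"delta_pos": [-0.035,0.5788,0],"turn": [0,0.001,0.0188],"fingers": 1},
    {"delta_pos": [-0.035,0.5788,0],"turn": [0,0.001,0.0188],"fingers": 1},
    {"delta_pos": [-0.035,0.5788,0],"turn": [0,0.001,0.0188],"fingers": 1},
    {"delta_pos": [-0.035,0.5788,0],"turn": [0,0.001,0.0188],"fingers": 1},
    {"delta_pos": [-0.035,0.5788,0],"turn": [0,0.001,0.0188],"fingers": 1},
    {"delta_pos": [-0.035,0.5788,0],"turn": [0,0.001,0.0188],"fingers": 1},
    {"delta_pos": [-0.035,0.5788,0],"turn": [0,0.001,0.0188],"fingers": 1},
    {"delta_pos": [-0.035,0.5788,0],"turn": [0,0.001,0.0188],"fingers": 1},
    {"delta_pos": [-0.035,0.5788,0],"turn": [0,0.001,0.0188],"fingers": 1},
    {"delta_pos": [-0.035,0.5788,0],"turn": [0,0.001,0.0188],"fingers": 1},
  ],
)

```text
clock: 6.68
position: [0.5487, 0.3032, 0.1324]
ee_rot: [-0.014, 1.0, -0.0, -0.001]
ft_force: [0.2, -0.7, -1.0]
grip_width: 0.13
grasp_force: 58.6
```

```bash
python3 d.py 0.549 0.304 0.0315 181.7
```

```text
t 6.67 pos [0.5487 0.3032 0.1324] yaw -178.36 tilt 0.16 F [ 0.2 -0.7 -1. ] w 0.13 g 58.6330783367157 q [-0.76  0.42  0.24  1.6  -0.11  1.14  1.1 ]
delta [-0.0007  0.0008  0.1009] turn [-0.0001 -0.0029 -0.0011]
```

Converted, 0.1 m / 0.8 = 0.125, -0.001 m / 0.8 = -0.0013, -0.003 rad / 3.1416 = -0.001.

Call:
move_arm(
  plan=[
    {"delta_pos": [-0.0013,0.0013,0.0375],"turn": [0,-0.001,0],"fingers": 1},
    {"delta_pos": [-0.0013,0.0013,0.075],"turn": [0,-0.001,0],"fingers": 1},
    {"delta_pos": [-0.0013,0.0013,0.1],"turn": [0,-0.001,0],"fingers": 1},
    {"delta_pos": [-0.0013,0.0013,0.11],"turn": [0,-0.001,0],"fingers": 1},
    {"delta_pos": [-0.0013,0.0013,0.1163],"turn": [0,-0.001,0],"fingers": 1},
    {"delta_pos": [-0.0013,0.0013,0.1213],"turn": [0,-0.001,0],"fingers": 1},
    {"delta_pos": [-0.0013,0.0013,0.1238],"turn": [0,-0.001,0],"fingers": 1},
    {"delta_pos": [-0.0013,0.0013,0.125],"turn": [0,-0.001,0],"fingers": 1},
    {"delta_pos": [-0.0013,0.0013,0.125],"turn": [0,-0.001,0],"fingers": 1},
  ],
)

```text
clock: 7.8
position: [0.549, 0.3054, 0.0325]
ee_rot: [-0.015, 1.0, 0.0, 0.0]
ft_force: [0.2, -0.0, -0.2]
grip_width: 0.131
grasp_force: 58.6
```

```bash
python3 d.py 0.549 0.304 0.0315 181.7; python3 - <<'E'
from workcell import *
from h import *
c=camera('scene')
cv2.imwrite('pics/f.png',cv2.resize(c['color'][150:310,340:540,::-1],None,fx=3.6,fy=3.6,interpolation=cv2.INTER_CUBIC))
E
```

```text
t 7.8 pos [0.549  0.3054 0.0325] yaw -178.26 tilt 0.01 F [ 0.2 -0.  -0.2] w 0.131 g 58.64436328411102 q [-0.75  0.53  0.22  1.67 -0.13  0.96  1.12]
delta [ 0.0001 -0.0014  0.001 ] turn [0.0001 0.0002 0.0006]
```

View pics/f.png

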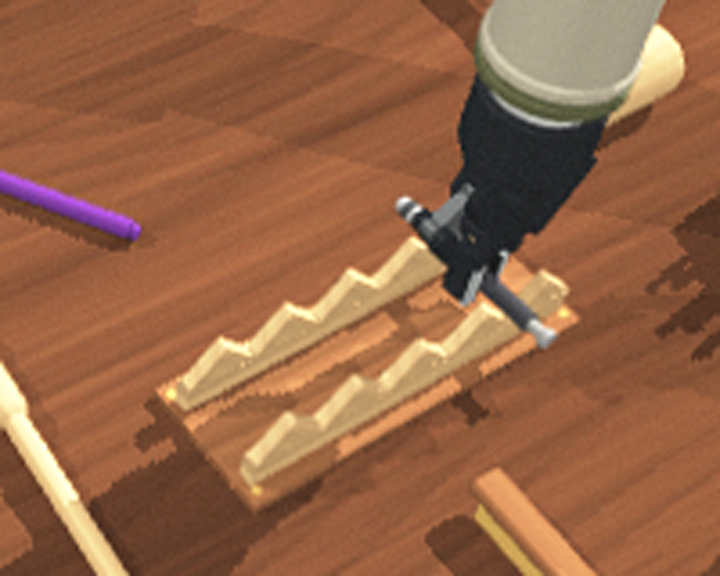

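The bar sits in the leftmost notch across both rails, from (405,205) to (545,335), and the weight has come off the wrist. Releasing and rising.

Converted, -0.1 m / 0.8 = -0.125, -0.001 m / 0.8 = -0.0013.

Call:
move_arm(
  plan=[
    {"delta_pos": [0,-0.0013,0.0006],"turn": [0,0,0],"fingers": 1},
    {"delta_pos": [0,-0.0013,0.0006],"turn": [0,0,0],"fingers": 0.82},
    {"delta_pos": [0,-0.0013,0.0006],"turn": [0,0,0],"fingers": 0.78},
    {"delta_pos": [0,-0.0013,0.0006],"turn": [0,0,0],"fingers": 0.7},
    {"delta_pos": [0,-0.0013,0.0006],"turn": [0,0,0],"fingers": 0.62},
    {"delta_pos": [0,-0.0013,0.0006],"turn": [0,0,0],"fingers": 0.6},
    {"delta_pos": [0,-0.0013,-0.0125],"turn": [0,0,0],"fingers": 0.6},
    {"delta_pos": [0,-0.0013,-0.05],"turn": [0,0,0],"fingers": 0.6},
    {"delta_pos": [0,-0.0013,-0.1125],"turn": [0,0,0],"fingers": 0.6},
    {"delta_pos": [0,-0.0013,-0.125],"turn": [0,0,0],"fingers": 0.6},
    {"delta_pos": [0,-0.0013,-0.125],"turn": [0,0,0],"fingers": 0.6},
  ],
)

```text
clock: 9.22
position: [0.5493, 0.3046, 0.1333]
ee_rot: [-0.015, 1.0, 0.001, 0.001]
ft_force: [-0.2, 0.2, -1.3]
grip_width: 0.397
grasp_force: 0.0
```

```bash
python3 d.py 0.559 -0.210 0.13 185.2
```

```text
t 9.22 pos [0.5493 0.3046 0.1333] yaw -178.27 tilt 0.1 F [-0.2  0.2 -1.3] w 0.397 g 0.0 q [-0.76  0.42  0.24  1.6  -0.11  1.14  1.1 ]
delta [ 0.0059 -0.5146  0.0028] turn [ 0.0011  0.0015 -0.0606]
```

Converted, -0.515 m / 0.8 = -0.6438, 0.006 m / 0.8 = 0.0075, -0.061 rad / 3.1416 = -0.0194.

Call:
move_arm(
  plan=[
    {"delta_pos": [0.0075,-0.6438,0],"turn": [0,0,-0.0194],"fingers": 0.62},
    {"delta_pos": [0.0075,-0.6438,0],"turn": [0,0,-0.0194],"fingers": 0.62},
    {"delta_pos": [0.0075,-0.6438,0],"turn": [0,0,-0.0194],"fingers": 0.62},
    {"delta_pos": [0.0075,-0.6438,0],"turn": [0,0,-0.0194],"fingers": 0.62},
    {"delta_pos": [0.0075,-0.6438,0],"turn": [0,0,-0.0194],"fingers": 0.62},
    {"delta_pos": [0.0075,-0.6438,0],"turn": [0,0,-0.0194],"fingers": 0.62},
    {"delta_pos": [0.0075,-0.6438,0],"turn": [0,0,-0.0194],"fingers": 0.62},
    {"delta_pos": [0.0075,-0.6438,0],"turn": [0,0,-0.0194],"fingers": 0.62},
    {"delta_pos": [0.0075,-0.6438,0],"turn": [0,0,-0.0194],"fingers": 0.62},
    {"delta_pos": [0.0075,-0.6438,0],"turn": [0,0,-0.0194],"fingers": 0.62},
    {"delta_pos": [0.0075,-0.6438,0],"turn": [0,0,-0.0194],"fingers": 0.62},
    {"delta_pos": [0.0075,-0.6438,0],"turn": [0,0,-0.0194],"fingers": 0.62},
  ],
)

```text
clock: 10.72
position: [0.5589, -0.2086, 0.1321]
ee_rot: [-0.047, 0.999, 0.0, -0.0]
ft_force: [-0.2, -0.4, 0.1]
grip_width: 0.381
grasp_force: 0.0
```

```bash
cat > chk.py <<'E'
# dark bar points over the rack, in rack frame, both cameras
from workcell import *
from h import *
for n in('top','scene'):
    q=camera(n);P=cloud(q).reshape(-1,3);C=q['color'].reshape(-1,3).astype(int)
    X=P[(np.ptp(C,axis=1)<35)&(P[:,2]>.03)&(P[:,2]<.06)]
    th=.03;d=X[:,:2]-[.5515,.2293];L=np.c_[np.cos(th)*d[:,0]+np.sin(th)*d[:,1],-np.sin(th)*d[:,0]+np.cos(th)*d[:,1]]
    for y in(.075,.025,-.025,-.075):
        m=(abs(L[:,1]-y)<.02)&(abs(L[:,0])<.1)
        if m.sum()>60:
            a=L[m];f=np.polyfit(a[:,0],a[:,1],1);e=np.percentile(a[:,0],[1,99]);z=X[m,2];h=a[:,0]>0
            print(n,y,'n',m.sum(),'ends',e.round(4),'mid %.4f'%e.mean(),'y %.4f slope %.3f'%(np.median(a[:,1]),f[0]),'ztop near/far',np.percentile(z[~h],90).round(4),np.percentile(z[h],90).round(4))
cv2.imwrite('pics/chk%.1f.png'%get_obs()['clock'],q['color'][:,:,::-1])
E
python3 d.py 0.559 -0.210 0.030 185.2;python3 chk.py
```

```text
t 10.72 pos [ 0.5589 -0.2086  0.1321] yaw -174.62 tilt 0.05 F [-0.2 -0.4  0.1] w 0.381 g 0.0 q [-0.1   0.38  0.47  1.69 -0.19  1.12  2.09]
delta [ 0.     -0.0015  0.1021] turn [ 0.0008 -0.0001  0.0031]
top 0.075 n 414 ends [-0.0645  0.0629] mid -0.0008 y 0.0737 slope 0.002 ztop near/far 0.0438 0.0445
scene 0.075 n 294 ends [-0.0664  0.0641] mid -0.0012 y 0.0727 slope 0.006 ztop near/far 0.0431 0.0431
```

Matting is seated, level and centred. Next is the liner.

Converted, 0.102 m / 0.8 = 0.1275, 0.03 m / 0.8 = 0.0375, 0.003 rad / 3.1416 = 0.001.

Call:
move_arm(
  plan=[
    {"delta_pos": [0,-0.0019,0.0375],"turn": [0,0,0.001],"fingers": 0.62},
    {"delta_pos": [0,-0.0019,0.075],"turn": [0,0,0.001],"fingers": 0.62},
    {"delta_pos": [0,-0.0019,0.1063],"turn": [0,0,0.001],"fingers": 0.62},
    {"delta_pos": [0,-0.0019,0.1225],"turn": [0,0,0.001],"fingers": 0.62},
    {"delta_pos": [0,-0.0019,0.1275],"turn": [0,0,0.001],"fingers": 0.62},
    {"delta_pos": [0,-0.0019,0.1275],"turn": [0,0,0.001],"fingers": 0.62},
    {"delta_pos": [0,-0.0019,0.1275],"turn": [0,0,0.001],"fingers": 0.8},
    {"delta_pos": [0,-0.0019,0.1275],"turn": [0,0,0.001],"fingers": 1},
    {"delta_pos": [0,-0.0019,0.1275],"turn": [0,0,0.001],"fingers": 1},
    {"delta_pos": [0,-0.0019,0.1275],"turn": [0,0,0.001],"fingers": 1},
    {"delta_pos": [0,-0.0019,0.1275],"turn": [0,0,0.001],"fingers": 1},
    {"delta_pos": [0,-0.0019,0.1275],"turn": [0,0,0.001],"fingers": 1},
  ],
  force=50,
)

```text
clock: 12.32
position: [0.5592, -0.2111, 0.0311]
ee_rot: [-0.044, 0.999, 0.001, 0.0]
ft_force: [-2.7, 3.9, 5.8]
grip_width: 0.083
grasp_force: 48.8
```

```bash
python3 d.py 0.559 -0.21 0.135 185.2
```

```text
t 12.32 pos [ 0.5592 -0.2111  0.0311] yaw -174.9 tilt 0.08 F [-2.7  3.9  5.8] w 0.083 g 48.82622301578522 q [-0.06  0.5   0.43  1.76 -0.26  0.93  2.14]
delta [ 0.      0.0013 -0.1039] turn [ 0.0011  0.0009 -0.0018]
```

Converted, -0.103 m / 0.8 = -0.1288, -0.08 m / 0.8 = -0.1.

Call:
move_arm(
  plan=[
    {"delta_pos": [0,0.0013,-0.0063],"turn": [0,0,0],"fingers": 1},
    {"delta_pos": [0,0.0013,-0.025],"turn": [0,0,0],"fingers": 1},
    {"delta_pos": [0,0.0013,-0.0563],"turn": [0,0,0],"fingers": 1},
    {"delta_pos": [0,0.0013,-0.1],"turn": [0,0,0],"fingers": 1},
    {"delta_pos": [0,0.0013,-0.1288],"turn": [0,0,0],"fingers": 1},
    {"delta_pos": [0,0.0013,-0.1288],"turn": [0,0,0],"fingers": 1},
    {"delta_pos": [0,0.0013,-0.1288],"turn": [0,0,0],"fingers": 1},
  ],
)

```text
clock: 13.2
position: [0.5582, -0.2111, 0.133]
ee_rot: [-0.044, 0.999, 0.0, -0.0]
ft_force: [-0.9, -0.0, -0.5]
grip_width: 0.081
grasp_force: 48.7
```

```bash
python3 d.py 0.551 0.2535 0.133 181.7; python3 - <<'E'
from workcell import *
from h import *
c=camera('scene')
cv2.imwrite('pics/g.png',cv2.resize(c['color'][180:430,150:550,::-1],None,fx=2,fy=2,interpolation=cv2.INTER_CUBIC))
E
```

```text
t 13.2 pos [ 0.5582 -0.2111  0.133 ] yaw -174.95 tilt 0.03 F [-0.9 -0.  -0.5] w 0.081 g 48.68771016597748 q [-0.1   0.38  0.47  1.69 -0.19  1.12  2.09]
delta [-0.0337  0.4634  0.    ] turn [ 0.0001 -0.0004  0.0584]
```

View pics/g.png

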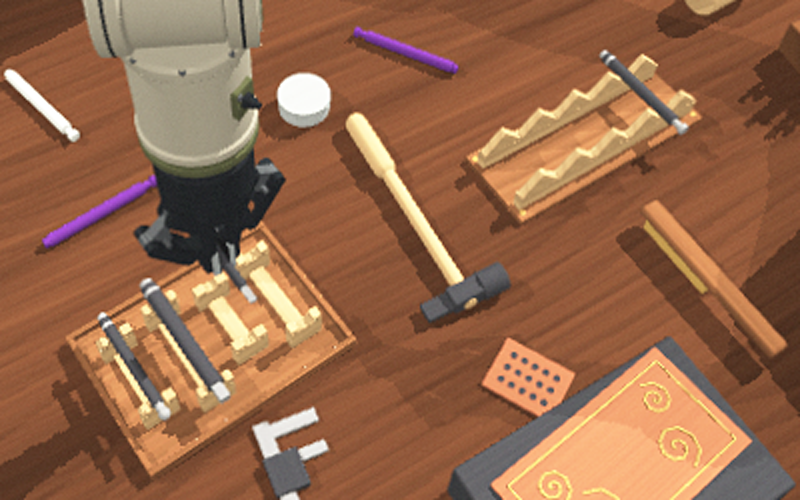

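The liner is held with its tip at (248,295) and its cradle is empty. Matting lies in the leftmost notch, from (605,57) to (683,125). Moving to the second notch.

Converted, 0.463 m / 0.8 = 0.5788, -0.034 m / 0.8 = -0.0425, 0.058 rad / 3.1416 = 0.0185.

Call:
move_arm(
  plan=[
    {"delta_pos": [-0.0425,0.5788,0],"turn": [0,0,0.0185],"fingers": 1},
    {"delta_pos": [-0.0425,0.5788,0],"turn": [0,0,0.0185],"fingers": 1},
    {"delta_pos": [-0.0425,0.5788,0],"turn": [0,0,0.0185],"fingers": 1},
    {"delta_pos": [-0.0425,0.5788,0],"turn": [0,0,0.0185],"fingers": 1},
    {"delta_pos": [-0.0425,0.5788,0],"turn": [0,0,0.0185],"fingers": 1},
    {"delta_pos": [-0.0425,0.5788,0],"turn": [0,0,0.0185],"fingers": 1},
    {"delta_pos": [-0.0425,0.5788,0],"turn": [0,0,0.0185],"fingers": 1},
    {"delta_pos": [-0.0425,0.5788,0],"turn": [0,0,0.0185],"fingers": 1},
    {"delta_pos": [-0.0425,0.5788,0],"turn": [0,0,0.0185],"fingers": 1},
    {"delta_pos": [-0.0425,0.5788,0],"turn": [0,0,0.0185],"fingers": 1},
    {"delta_pos": [-0.0425,0.5788,0],"turn": [0,0,0.0185],"fingers": 1},
    {"delta_pos": [-0.0425,0.5788,0],"turn": [0,0,0.0185],"fingers": 1},
  ],
)

```text
clock: 14.75
position: [0.5519, 0.2521, 0.1334]
ee_rot: [-0.014, 1.0, -0.0, 0.0]
ft_force: [-0.4, 0.2, -0.1]
grip_width: 0.079
grasp_force: 48.8
```

```bash
python3 d.py 0.551 0.2535 0.0290 181.7
```

```text
t 14.75 pos [0.5519 0.2521 0.1334] yaw -178.36 tilt 0.01 F [-0.4  0.2 -0.1] w 0.079 g 48.80314350128174 q [-0.72  0.38  0.27  1.66 -0.11  1.12  1.18]
delta [0.0009 0.0015 0.1044] turn [-0.0001  0.0001 -0.001 ]
```

Converted, 0.104 m / 0.8 = 0.13, 0.0015 m / 0.8 = 0.0019.

Call:
move_arm(
  plan=[
    {"delta_pos": [0.0013,0.0019,0.0375],"turn": [0,0,0],"fingers": 1},
    {"delta_pos": [0.0013,0.0019,0.075],"turn": [0,0,0],"fingers": 1},
    {"delta_pos": [0.0013,0.0019,0.1038],"turn": [0,0,0],"fingers": 1},
    {"delta_pos": [0.0013,0.0019,0.115],"turn": [0,0,0],"fingers": 1},
    {"delta_pos": [0.0013,0.0019,0.1225],"turn": [0,0,0],"fingers": 1},
    {"delta_pos": [0.0013,0.0019,0.1263],"turn": [0,0,0],"fingers": 1},
    {"delta_pos": [0.0013,0.0019,0.1288],"turn": [0,0,0],"fingers": 1},
    {"delta_pos": [0.0013,0.0019,0.13],"turn": [0,0,0],"fingers": 1},
    {"delta_pos": [0.0013,0.0019,0.13],"turn": [0,0,0],"fingers": 1},
  ],
)

```text
clock: 15.88
position: [0.5509, 0.2548, 0.0297]
ee_rot: [-0.015, 1.0, 0.0, 0.0]
ft_force: [-1.1, 0.7, 0.2]
grip_width: 0.086
grasp_force: 48.9
```

```bash
python3 d.py 0.551 0.2535 0.0285 181.7
```

```text
t 15.88 pos [0.5509 0.2548 0.0297] yaw -178.27 tilt 0.05 F [-1.1  0.7  0.2] w 0.086 g 48.923383355140686 q [-0.7   0.5   0.24  1.73 -0.14  0.93  1.2 ]
delta [-0.0001 -0.0013  0.0012] turn [0.0005 0.0007 0.0006]
```

Converted, -0.105 m / 0.8 = -0.1313, -0.09 m / 0.8 = -0.1125.

Call:
move_arm(
  plan=[
    {"delta_pos": [0,-0.0013,0.0013],"turn": [0,0,0],"fingers": 1},
    {"delta_pos": [0,-0.0013,0.0013],"turn": [0,0,0],"fingers": 0.87},
    {"delta_pos": [0,-0.0013,0.0013],"turn": [0,0,0],"fingers": 0.82},
    {"delta_pos": [0,-0.0013,0.0013],"turn": [0,0,0],"fingers": 0.74},
    {"delta_pos": [0,-0.0013,0.0013],"turn": [0,0,0],"fingers": 0.66},
    {"delta_pos": [0,-0.0013,0.0013],"turn": [0,0,0],"fingers": 0.64},
    {"delta_pos": [0,-0.0013,-0.0125],"turn": [0,0,0],"fingers": 0.64},
    {"delta_pos": [0,-0.0013,-0.05],"turn": [0,0,0],"fingers": 0.64},
    {"delta_pos": [0,-0.0013,-0.1125],"turn": [0,0,0],"fingers": 0.64},
    {"delta_pos": [0,-0.0013,-0.1313],"turn": [0,0,0],"fingers": 0.64},
    {"delta_pos": [0,-0.0013,-0.1313],"turn": [0,0,0],"fingers": 0.64},
  ],
)

```text
clock: 17.25
position: [0.5512, 0.2539, 0.1356]
ee_rot: [-0.015, 1.0, 0.001, 0.001]
ft_force: [0.0, -0.8, -1.1]
grip_width: 0.359
grasp_force: 0.0
```

```bash
python3 d.py 0.567 -0.259 0.135 185.2
```

```text
t 17.25 pos [0.5512 0.2539 0.1356] yaw -178.27 tilt 0.14 F [ 0.  -0.8 -1.1] w 0.359 g 0.0 q [-0.72  0.37  0.27  1.66 -0.11  1.12  1.17]
delta [-3.000e-04 -5.131e-01 -0.000e+00] turn [ 0.0013  0.0021 -0.0605]
```

Converted, -0.514 m / 0.8 = -0.6425, -0.0605 rad / 3.1416 = -0.0193.

Call:
move_arm(
  plan=[
    {"delta_pos": [0,-0.6425,0],"turn": [0,0,-0.0193],"fingers": 0.6},
    {"delta_pos": [0,-0.6425,0],"turn": [0,0,-0.0193],"fingers": 0.6},
    {"delta_pos": [0,-0.6425,0],"turn": [0,0,-0.0193],"fingers": 0.6},
    {"delta_pos": [0,-0.6425,0],"turn": [0,0,-0.0193],"fingers": 0.6},
    {"delta_pos": [0,-0.6425,0],"turn": [0,0,-0.0193],"fingers": 0.6},
    {"delta_pos": [0,-0.6425,0],"turn": [0,0,-0.0193],"fingers": 0.6},
    {"delta_pos": [0,-0.6425,0],"turn": [0,0,-0.0193],"fingers": 0.6},
    {"delta_pos": [0,-0.6425,0],"turn": [0,0,-0.0193],"fingers": 0.6},
    {"delta_pos": [0,-0.6425,0],"turn": [0,0,-0.0193],"fingers": 0.6},
    {"delta_pos": [0,-0.6425,0],"turn": [0,0,-0.0193],"fingers": 0.6},
    {"delta_pos": [0,-0.6425,0],"turn": [0,0,-0.0193],"fingers": 0.6},
    {"delta_pos": [0,-0.6425,0],"turn": [0,0,-0.0193],"fingers": 0.6},
  ],
)

```text
clock: 18.75
position: [0.5666, -0.2582, 0.1341]
ee_rot: [-0.047, 0.999, 0.0, -0.0]
ft_force: [0.1, 0.1, 0.3]
grip_width: 0.398
grasp_force: 0.0
```

```bash
python3 d.py 0.567 -0.259 0.033 185.2;python3 chk.py
```

```text
t 18.75 pos [ 0.5666 -0.2582  0.1341] yaw -174.65 tilt 0.05 F [0.1 0.1 0.3] w 0.398 g 0.0 q [-0.03  0.43  0.49  1.62 -0.22  1.14  2.18]
delta [-0.0003 -0.0009  0.1011] turn [ 0.0009 -0.0001  0.0026]
top 0.075 n 423 ends [-0.0649  0.0635] mid -0.0007 y 0.0736 slope 0.005 ztop near/far 0.0436 0.0437
top 0.025 n 224 ends [-0.055  0.054] mid -0.0005 y 0.0243 slope 0.002 ztop near/far 0.0392 0.0392
scene 0.075 n 298 ends [-0.0658  0.0637] mid -0.0010 y 0.0729 slope 0.009 ztop near/far 0.0435 0.0427
scene 0.025 n 169 ends [-0.0541  0.0536] mid -0.0002 y 0.0239 slope -0.003 ztop near/far 0.0384 0.0388
```

The liner is seated too. Next is the planisher.

Converted, 0.101 m / 0.8 = 0.1263, 0.03 m / 0.8 = 0.0375, 0.003 rad / 3.1416 = 0.001.

Call:
move_arm(
  plan=[
    {"delta_pos": [0,-0.0013,0.0375],"turn": [0,0,0.001],"fingers": 0.6},
    {"delta_pos": [0,-0.0013,0.075],"turn": [0,0,0.001],"fingers": 0.6},
    {"delta_pos": [0,-0.0013,0.1063],"turn": [0,0,0.001],"fingers": 0.6},
    {"delta_pos": [0,-0.0013,0.1213],"turn": [0,0,0.001],"fingers": 0.6},
    {"delta_pos": [0,-0.0013,0.1263],"turn": [0,0,0.001],"fingers": 0.6},
    {"delta_pos": [0,-0.0013,0.1263],"turn": [0,0,0.001],"fingers": 0.6},
    {"delta_pos": [0,-0.0013,0.1263],"turn": [0,0,0.001],"fingers": 0.75},
    {"delta_pos": [0,-0.0013,0.1263],"turn": [0,0,0.001],"fingers": 1},
    {"delta_pos": [0,-0.0013,0.1263],"turn": [0,0,0.001],"fingers": 1},
    {"delta_pos": [0,-0.0013,0.1263],"turn": [0,0,0.001],"fingers": 1},
    {"delta_pos": [0,-0.0013,0.1263],"turn": [0,0,0.001],"fingers": 1},
    {"delta_pos": [0,-0.0013,0.1263],"turn": [0,0,0.001],"fingers": 1},
  ],
  force=80,
)

```text
clock: 20.35
position: [0.5668, -0.2607, 0.0344]
ee_rot: [-0.044, 0.999, 0.0, 0.001]
ft_force: [-2.1, 3.7, 5.6]
grip_width: 0.157
grasp_force: 77.9
```

```bash
python3 d.py 0.567 -0.259 0.135 185.2
```

```text
t 20.35 pos [ 0.5668 -0.2607  0.0344] yaw -174.94 tilt 0.07 F [-2.1  3.7  5.6] w 0.157 g 77.90311574935913 q [ 0.01  0.55  0.45  1.69 -0.28  0.96  2.22]
delta [-0.0005  0.0017 -0.1006] turn [ 0.0006  0.0011 -0.0025]
```

Converted, -0.101 m / 0.8 = -0.1263, 0.001 m / 0.8 = 0.0013.

Call:
move_arm(
  plan=[
    {"delta_pos": [0,0.0013,-0.0063],"turn": [0,0,0],"fingers": 1},
    {"delta_pos": [0,0.0013,-0.025],"turn": [0,0,0],"fingers": 1},
    {"delta_pos": [0,0.0013,-0.0563],"turn": [0,0,0],"fingers": 1},
    {"delta_pos": [0,0.0013,-0.1],"turn": [0,0,0],"fingers": 1},
    {"delta_pos": [0,0.0013,-0.1263],"turn": [0,0,0],"fingers": 1},
    {"delta_pos": [0,0.0013,-0.1263],"turn": [0,0,0],"fingers": 1},
    {"delta_pos": [0,0.0013,-0.1263],"turn": [0,0,0],"fingers": 1},
  ],
)

```text
clock: 21.22
position: [0.5658, -0.26, 0.1337]
ee_rot: [-0.044, 0.999, 0.0, -0.0]
ft_force: [-0.2, -0.3, -2.2]
grip_width: 0.157
grasp_force: 78.0
```

```bash
python3 d.py 0.552 0.203 0.135 181.7
```

```text
t 21.23 pos [ 0.5658 -0.26    0.1337] yaw -174.98 tilt 0.05 F [-0.2 -0.3 -2.2] w 0.157 g 78.01029324531555 q [-0.03  0.43  0.49  1.62 -0.22  1.14  2.18]
delta [-0.0268  0.4624 -0.0012] turn [ 0.0004 -0.0008  0.058 ]
```

Converted, 0.462 m / 0.8 = 0.5775, -0.027 m / 0.8 = -0.0338, 0.058 rad / 3.1416 = 0.0185.

Call:
move_arm(
  plan=[
    {"delta_pos": [-0.0338,0.5775,-0.0013],"turn": [0,0,0.0185],"fingers": 1},
    {"delta_pos": [-0.0338,0.5775,-0.0013],"turn": [0,0,0.0185],"fingers": 1},
    {"delta_pos": [-0.0338,0.5775,-0.0013],"turn": [0,0,0.0185],"fingers": 1},
    {"delta_pos": [-0.0338,0.5775,-0.0013],"turn": [0,0,0.0185],"fingers": 1},
    {"delta_pos": [-0.0338,0.5775,-0.0013],"turn": [0,0,0.0185],"fingers": 1},
    {"delta_pos": [-0.0338,0.5775,-0.0013],"turn": [0,0,0.0185],"fingers": 1},
    {"delta_pos": [-0.0338,0.5775,-0.0013],"turn": [0,0,0.0185],"fingers": 1},
    {"delta_pos": [-0.0338,0.5775,-0.0013],"turn": [0,0,0.0185],"fingers": 1},
    {"delta_pos": [-0.0338,0.5775,-0.0013],"turn": [0,0,0.0185],"fingers": 1},
    {"delta_pos": [-0.0338,0.5775,-0.0013],"turn": [0,0,0.0185],"fingers": 1},
    {"delta_pos": [-0.0338,0.5775,-0.0013],"turn": [0,0,0.0185],"fingers": 1},
    {"delta_pos": [-0.0338,0.5775,-0.0013],"turn": [0,0,0.0185],"fingers": 1},
  ],
)

```text
clock: 22.72
position: [0.5528, 0.2014, 0.1353]
ee_rot: [-0.014, 1.0, -0.0, -0.0]
ft_force: [0.9, 1.3, -2.0]
grip_width: 0.159
grasp_force: 78.3
```

```bash
python3 d.py 0.552 0.203 0.0345 181.7
```

```text
t 22.73 pos [0.5528 0.2014 0.1353] yaw -178.38 tilt 0.01 F [ 0.9  1.3 -2. ] w 0.159 g 78.3150565624237 q [-0.68  0.34  0.31  1.71 -0.11  1.11  1.26]
delta [0.0007 0.0017 0.1008] turn [-0.0002 -0.0001 -0.0015]
```

Converted, 0.101 m / 0.8 = 0.1263, 0.1 m / 0.8 = 0.125.

Call:
move_arm(
  plan=[
    {"delta_pos": [0.0006,0.0013,0.0375],"turn": [0,0,0],"fingers": 1},
    {"delta_pos": [0.0006,0.0013,0.075],"turn": [0,0,0],"fingers": 1},
    {"delta_pos": [0.0006,0.0013,0.1],"turn": [0,0,0],"fingers": 1},
    {"delta_pos": [0.0006,0.0013,0.1113],"turn": [0,0,0],"fingers": 1},
    {"delta_pos": [0.0006,0.0013,0.1188],"turn": [0,0,0],"fingers": 1},
    {"delta_pos": [0.0006,0.0013,0.1225],"turn": [0,0,0],"fingers": 1},
    {"delta_pos": [0.0006,0.0013,0.125],"turn": [0,0,0],"fingers": 1},
    {"delta_pos": [0.0006,0.0013,0.1263],"turn": [0,0,0],"fingers": 1},
    {"delta_pos": [0.0006,0.0013,0.1263],"turn": [0,0,0],"fingers": 1},
  ],
)

```text
clock: 23.85
position: [0.5526, 0.2041, 0.0351]
ee_rot: [-0.015, 1.0, 0.001, 0.001]
ft_force: [-0.0, 1.6, 4.4]
grip_width: 0.151
grasp_force: 78.8
```

```bash
python3 d.py 0.552 0.203 0.0335 181.7
```

```text
t 23.85 pos [0.5526 0.2041 0.0351] yaw -178.28 tilt 0.1 F [-0.   1.6  4.4] w 0.151 g 78.76539945602417 q [-0.66  0.46  0.28  1.78 -0.16  0.92  1.29]
delta [ 0.0006 -0.0011  0.0016] turn [0.0011 0.0013 0.0004]
```

Contact is felt (4.4 N up), so it is seated. Releasing.

Converted, -0.1 m / 0.8 = -0.125, -0.001 m / 0.8 = -0.0013.

Call:
move_arm(
  plan=[
    {"delta_pos": [0,-0.0013,0],"turn": [0,0,0],"fingers": 1},
    {"delta_pos": [0,-0.0013,0],"turn": [0,0,0],"fingers": 0.79},
    {"delta_pos": [0,-0.0013,0],"turn": [0,0,0],"fingers": 0.74},
    {"delta_pos": [0,-0.0013,0],"turn": [0,0,0],"fingers": 0.66},
    {"delta_pos": [0,-0.0013,0],"turn": [0,0,0],"fingers": 0.6},
    {"delta_pos": [0,-0.0013,0],"turn": [0,0,0],"fingers": 0.6},
    {"delta_pos": [0,-0.0013,-0.0125],"turn": [0,0,0],"fingers": 0.6},
    {"delta_pos": [0,-0.0013,-0.05],"turn": [0,0,0],"fingers": 0.6},
    {"delta_pos": [0,-0.0013,-0.1125],"turn": [0,0,0],"fingers": 0.6},
    {"delta_pos": [0,-0.0013,-0.125],"turn": [0,0,0],"fingers": 0.6},
    {"delta_pos": [0,-0.0013,-0.125],"turn": [0,0,0],"fingers": 0.6},
  ],
)

```text
clock: 25.22
position: [0.5525, 0.2026, 0.1352]
ee_rot: [-0.015, 1.0, 0.0, 0.001]
ft_force: [0.6, -0.0, 0.0]
grip_width: 0.403
grasp_force: 0.0
```

```bash
python3 d.py 0.566 -0.309 0.135 185.2
```

```text
t 25.23 pos [0.5525 0.2026 0.1352] yaw -178.29 tilt 0.1 F [ 0.6 -0.   0. ] w 0.403 g 0.0 q [-0.68  0.34  0.31  1.71 -0.11  1.11  1.26]
delta [ 1.700e-03 -5.118e-01 -2.000e-04] turn [ 0.0008  0.0015 -0.061 ]
```

Converted, -0.512 m / 0.8 = -0.64, 0.002 m / 0.8 = 0.0025, -0.061 rad / 3.1416 = -0.0194.

Call:
move_arm(
  plan=[
    {"delta_pos": [0.0025,-0.64,0],"turn": [0,0,-0.0194],"fingers": 0.62},
    {"delta_pos": [0.0025,-0.64,0],"turn": [0,0,-0.0194],"fingers": 0.62},
    {"delta_pos": [0.0025,-0.64,0],"turn": [0,0,-0.0194],"fingers": 0.62},
    {"delta_pos": [0.0025,-0.64,0],"turn": [0,0,-0.0194],"fingers": 0.62},
    {"delta_pos": [0.0025,-0.64,0],"turn": [0,0,-0.0194],"fingers": 0.62},
    {"delta_pos": [0.0025,-0.64,0],"turn": [0,0,-0.0194],"fingers": 0.62},
    {"delta_pos": [0.0025,-0.64,0],"turn": [0,0,-0.0194],"fingers": 0.62},
    {"delta_pos": [0.0025,-0.64,0],"turn": [0,0,-0.0194],"fingers": 0.62},
    {"delta_pos": [0.0025,-0.64,0],"turn": [0,0,-0.0194],"fingers": 0.62},
    {"delta_pos": [0.0025,-0.64,0],"turn": [0,0,-0.0194],"fingers": 0.62},
    {"delta_pos": [0.0025,-0.64,0],"turn": [0,0,-0.0194],"fingers": 0.62},
    {"delta_pos": [0.0025,-0.64,0],"turn": [0,0,-0.0194],"fingers": 0.62},
  ],
)

```text
clock: 26.72
position: [0.5659, -0.3075, 0.1342]
ee_rot: [-0.047, 0.999, 0.0, 0.0]
ft_force: [0.2, 0.4, 0.0]
grip_width: 0.379
grasp_force: 0.0
```

```bash
python3 d.py 0.566 -0.309 0.031 185.2;python3 chk.py
```

```text
t 26.73 pos [ 0.5659 -0.3075  0.1342] yaw -174.66 tilt 0.05 F [0.2 0.4 0. ] w 0.379 g 0.0 q [ 0.04  0.49  0.52  1.56 -0.26  1.16  2.27]
delta [ 1.000e-04 -1.600e-03  1.032e-01] turn [0.0009 0.0002 0.0024]
top 0.075 n 427 ends [-0.065   0.0627] mid -0.0012 y 0.0735 slope 0.003 ztop near/far 0.0436 0.0435
top 0.025 n 226 ends [-0.0547  0.0544] mid -0.0001 y 0.0242 slope 0.002 ztop near/far 0.0396 0.0388
top -0.025 n 564 ends [-0.0695  0.0694] mid -0.0000 y -0.0264 slope -0.001 ztop near/far 0.0476 0.0473
scene 0.075 n 299 ends [-0.065  0.064] mid -0.0005 y 0.0726 slope 0.010 ztop near/far 0.0433 0.0432
scene 0.025 n 170 ends [-0.0542  0.0538] mid -0.0002 y 0.0240 slope 0.005 ztop near/far 0.0385 0.038
scene -0.025 n 425 ends [-0.0692  0.0692] mid 0.0000 y -0.0279 slope 0.002 ztop near/far 0.0469 0.0465
```

Three are seated. The modeller is the last.

Converted, 0.103 m / 0.8 = 0.1288, -0.001 m / 0.8 = -0.0013, 0.002 rad / 3.1416 = 0.0006.

Call:
move_arm(
  plan=[
    {"delta_pos": [0,-0.0013,0.0375],"turn": [0,0,0.0006],"fingers": 0.62},
    {"delta_pos": [0,-0.0013,0.075],"turn": [0,0,0.0006],"fingers": 0.62},
    {"delta_pos": [0,-0.0013,0.1063],"turn": [0,0,0.0006],"fingers": 0.62},
    {"delta_pos": [0,-0.0013,0.1238],"turn": [0,0,0.0006],"fingers": 0.62},
    {"delta_pos": [0,-0.0013,0.1288],"turn": [0,0,0.0006],"fingers": 0.62},
    {"delta_pos": [0,-0.0013,0.1288],"turn": [0,0,0.0006],"fingers": 0.62},
    {"delta_pos": [0,-0.0013,0.1288],"turn": [0,0,0.0006],"fingers": 0.8},
    {"delta_pos": [0,-0.0013,0.1288],"turn": [0,0,0.0006],"fingers": 1},
    {"delta_pos": [0,-0.0013,0.1288],"turn": [0,0,0.0006],"fingers": 1},
    {"delta_pos": [0,-0.0013,0.1288],"turn": [0,0,0.0006],"fingers": 1},
    {"delta_pos": [0,-0.0013,0.1288],"turn": [0,0,0.0006],"fingers": 1},
    {"delta_pos": [0,-0.0013,0.1288],"turn": [0,0,0.0006],"fingers": 1},
  ],
  force=60,
)

```text
clock: 28.32
position: [0.566, -0.3107, 0.0323]
ee_rot: [-0.044, 0.999, -0.0, 0.001]
ft_force: [-0.2, 1.2, 6.2]
grip_width: 0.104
grasp_force: 58.6
```

```bash
python3 d.py 0.566 -0.309 0.135 185.2
```

```text
t 28.32 pos [ 0.566  -0.3107  0.0323] yaw -174.91 tilt 0.08 F [-0.2  1.2  6.2] w 0.104 g 58.62171828746796 q [ 0.07  0.6   0.48  1.63 -0.32  0.99  2.32]
delta [-0.0003  0.0016 -0.1027] turn [-0.0006  0.0013 -0.002 ]
```

Converted, -0.103 m / 0.8 = -0.1288, -0.08 m / 0.8 = -0.1.

Call:
move_arm(
  plan=[
    {"delta_pos": [0,0.0013,-0.0063],"turn": [0,0,0],"fingers": 1},
    {"delta_pos": [0,0.0013,-0.025],"turn": [0,0,0],"fingers": 1},
    {"delta_pos": [0,0.0013,-0.0563],"turn": [0,0,0],"fingers": 1},
    {"delta_pos": [0,0.0013,-0.1],"turn": [0,0,0],"fingers": 1},
    {"delta_pos": [0,0.0013,-0.1288],"turn": [0,0,0],"fingers": 1},
    {"delta_pos": [0,0.0013,-0.1288],"turn": [0,0,0],"fingers": 1},
    {"delta_pos": [0,0.0013,-0.1288],"turn": [0,0,0],"fingers": 1},
  ],
)

```text
clock: 29.2
position: [0.565, -0.3092, 0.1338]
ee_rot: [-0.044, 0.999, 0.0, -0.0]
ft_force: [-0.1, -0.2, -1.7]
grip_width: 0.103
grasp_force: 58.4
```

```bash
python3 d.py 0.5535 0.153 0.135 181.7
```

```text
t 29.2 pos [ 0.565  -0.3092  0.1338] yaw -174.92 tilt 0.05 F [-0.1 -0.2 -1.7] w 0.103 g 58.430399894714355 q [ 0.04  0.49  0.52  1.56 -0.26  1.16  2.27]
delta [-0.0295  0.4614 -0.001 ] turn [ 0.0005 -0.0006  0.059 ]
```

Converted, 0.461 m / 0.8 = 0.5763, -0.001 m / 0.8 = -0.0013, 0.058 rad / 3.1416 = 0.0185.

Call:
move_arm(
  plan=[
    {"delta_pos": [-0.0363,0.5763,-0.0013],"turn": [0,0,0.0185],"fingers": 1},
    {"delta_pos": [-0.0363,0.5763,-0.0013],"turn": [0,0,0.0185],"fingers": 1},
    {"delta_pos": [-0.0363,0.5763,-0.0013],"turn": [0,0,0.0185],"fingers": 1},
    {"delta_pos": [-0.0363,0.5763,-0.0013],"turn": [0,0,0.0185],"fingers": 1},
    {"delta_pos": [-0.0363,0.5763,-0.0013],"turn": [0,0,0.0185],"fingers": 1},
    {"delta_pos": [-0.0363,0.5763,-0.0013],"turn": [0,0,0.0185],"fingers": 1},
    {"delta_pos": [-0.0363,0.5763,-0.0013],"turn": [0,0,0.0185],"fingers": 1},
    {"delta_pos": [-0.0363,0.5763,-0.0013],"turn": [0,0,0.0185],"fingers": 1},
    {"delta_pos": [-0.0363,0.5763,-0.0013],"turn": [0,0,0.0185],"fingers": 1},
    {"delta_pos": [-0.0363,0.5763,-0.0013],"turn": [0,0,0.0185],"fingers": 1},
    {"delta_pos": [-0.0363,0.5763,-0.0013],"turn": [0,0,0.0185],"fingers": 1},
    {"delta_pos": [-0.0363,0.5763,-0.0013],"turn": [0,0,0.0185],"fingers": 1},
  ],
)

```text
clock: 30.7
position: [0.5535, 0.1513, 0.1353]
ee_rot: [-0.015, 1.0, -0.0, -0.0]
ft_force: [-0.6, -0.0, -0.1]
grip_width: 0.104
grasp_force: 58.6
```

```bash
python3 d.py 0.5535 0.153 0.0315 181.7
```

```text
t 30.7 pos [0.5535 0.1513 0.1353] yaw -178.33 tilt 0.01 F [-0.6 -0.  -0.1] w 0.104 g 58.59604597091675 q [-0.65  0.31  0.36  1.75 -0.12  1.1   1.35]
delta [-1.000e-04  1.800e-03  1.038e-01] turn [-0.0002 -0.0001 -0.0005]
```

Converted, 0.104 m / 0.8 = 0.13, 0.103 m / 0.8 = 0.1288.

Call:
move_arm(
  plan=[
    {"delta_pos": [0,0.0013,0.0375],"turn": [0,0,0],"fingers": 1},
    {"delta_pos": [0,0.0013,0.075],"turn": [0,0,0],"fingers": 1},
    {"delta_pos": [0,0.0013,0.1038],"turn": [0,0,0],"fingers": 1},
    {"delta_pos": [0,0.0013,0.115],"turn": [0,0,0],"fingers": 1},
    {"delta_pos": [0,0.0013,0.1225],"turn": [0,0,0],"fingers": 1},
    {"delta_pos": [0,0.0013,0.1263],"turn": [0,0,0],"fingers": 1},
    {"delta_pos": [0,0.0013,0.1288],"turn": [0,0,0],"fingers": 1},
    {"delta_pos": [0,0.0013,0.13],"turn": [0,0,0],"fingers": 1},
    {"delta_pos": [0,0.0013,0.13],"turn": [0,0,0],"fingers": 1},
  ],
)

```text
clock: 31.82
position: [0.5538, 0.1539, 0.032]
ee_rot: [-0.015, 1.0, 0.0, 0.001]
ft_force: [-1.1, 2.2, 4.6]
grip_width: 0.1
grasp_force: 59.1
```

```bash
python3 d.py 0.5535 0.153 0.0308 181.7
```

```text
t 31.82 pos [0.5538 0.1539 0.032 ] yaw -178.23 tilt 0.09 F [-1.1  2.2  4.6] w 0.1 g 59.11712408065796 q [-0.62  0.44  0.33  1.82 -0.18  0.9   1.39]
delta [ 0.0004 -0.0009  0.0012] turn [0.0009 0.0012 0.0013]
```

Converted, -0.13 m / 0.8 = -0.1625, -0.09 m / 0.8 = -0.1125.

Call:
move_arm(
  plan=[
    {"delta_pos": [0,-0.0013,0],"turn": [0,0,0],"fingers": 1},
    {"delta_pos": [0,-0.0013,0],"turn": [0,0,0],"fingers": 0.85},
    {"delta_pos": [0,-0.0013,0],"turn": [0,0,0],"fingers": 0.8},
    {"delta_pos": [0,-0.0013,0],"turn": [0,0,0],"fingers": 0.72},
    {"delta_pos": [0,-0.0013,0],"turn": [0,0,0],"fingers": 0.64},
    {"delta_pos": [0,-0.0013,0],"turn": [0,0,0],"fingers": 0.63},
    {"delta_pos": [0,-0.0013,-0.0125],"turn": [0,0,0],"fingers": 0.63},
    {"delta_pos": [0,-0.0013,-0.05],"turn": [0,0,0],"fingers": 0.63},
    {"delta_pos": [0,-0.0013,-0.1125],"turn": [0,0,0],"fingers": 0.63},
    {"delta_pos": [0,-0.0013,-0.1625],"turn": [0,0,0],"fingers": 0.63},
    {"delta_pos": [0,-0.0013,-0.1625],"turn": [0,0,0],"fingers": 0.63},
  ],
)

```text
clock: 33.2
position: [0.5553, 0.1527, 0.1654]
ee_rot: [-0.015, 1.0, 0.001, 0.003]
ft_force: [0.6, -0.9, -0.7]
grip_width: 0.366
grasp_force: 0.0
```

Converted, -0.3 m / 0.8 = -0.375.

Call:
move_arm(
  plan=[
    {"delta_pos": [0,-0.375,0],"turn": [0,0,0],"fingers": 0.63},
    {"delta_pos": [0,-0.375,0],"turn": [0,0,0],"fingers": 0.63},
    {"delta_pos": [0,-0.375,0],"turn": [0,0,0],"fingers": 0.63},
    {"delta_pos": [0,-0.375,0],"turn": [0,0,0],"fingers": 0.63},
    {"delta_pos": [0,-0.375,0],"turn": [0,0,0],"fingers": 0.63},
    {"delta_pos": [0,-0.375,0],"turn": [0,0,0],"fingers": 0.63},
    {"delta_pos": [0,-0.375,0],"turn": [0,0,0],"fingers": 0.63},
    {"delta_pos": [0,-0.375,0],"turn": [0,0,0],"fingers": 0.63},
  ],
)

```text
clock: 34.2
position: [0.5627, -0.1458, 0.161]
ee_rot: [-0.016, 1.0, 0.0, -0.0]
ft_force: [0.4, 0.6, 0.4]
grip_width: 0.367
grasp_force: 0.0
```

```bash
python3 chk.py; cp $(ls -t pics/chk*|head -1) pics/final.png
```

```text
top 0.075 n 416 ends [-0.0645  0.0632] mid -0.0007 y 0.0736 slope 0.003 ztop near/far 0.0434 0.044
top 0.025 n 226 ends [-0.0551  0.0538] mid -0.0007 y 0.0242 slope 0.002 ztop near/far 0.0391 0.0391
top -0.025 n 554 ends [-0.0693  0.0692] mid -0.0000 y -0.0264 slope -0.001 ztop near/far 0.0473 0.0469
top -0.075 n 297 ends [-0.0597  0.0584] mid -0.0007 y -0.0759 slope 0.002 ztop near/far 0.0417 0.0415
scene 0.075 n 293 ends [-0.0647  0.0642] mid -0.0002 y 0.0727 slope 0.009 ztop near/far 0.0432 0.0433
scene 0.025 n 168 ends [-0.0541  0.0536] mid -0.0003 y 0.0245 slope 0.001 ztop near/far 0.0378 0.0382
scene -0.025 n 423 ends [-0.0691  0.0696] mid 0.0003 y -0.0278 slope 0.002 ztop near/far 0.0468 0.0461
scene -0.075 n 249 ends [-0.0595  0.0589] mid -0.0003 y -0.0758 slope 0.004 ztop near/far 0.0411 0.0404
```

View pics/final.png

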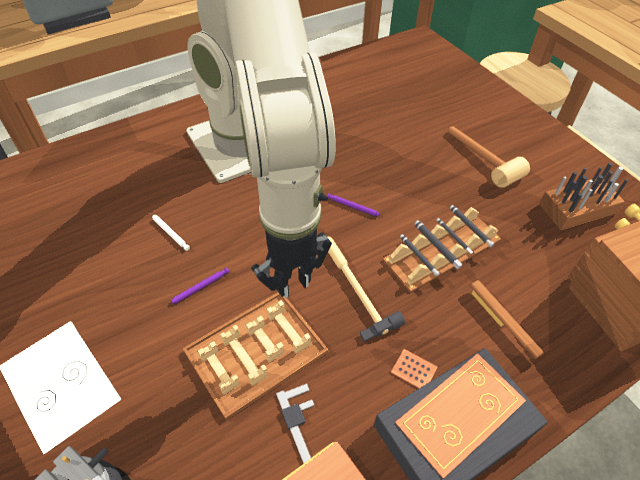

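All four punches lie in the rack, between about (400,235) and (495,240). The cradles are empty and the gripper is clear at (290,270).

```bash
python3 -c "
from workcell import *
print(hand_in())"
```

```text
the job is handed in; nothing more can be done
None
```

The job is handed in: all four punches lie level in the rack, left to right matting, liner, planisher, modeller, each centred across the rails to about 1 mm, with no drops and about 34 s used.

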